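Open the top half of the parts locker's split door

TASK

Swing open the top half of the little parts locker's split door and leave it standing about square to the locker's front, so that I can get at the top shelf. The bottom half must stay bolted: do not draw its bolt.

Things in the scene. Friction and masses are not known exactly. Their poses are not given: they have to be found in the camera images.
- top_leaf (a joint): hinge of the top half of the locker's split door, rad: 0 shut, grows as it opens towards the robot (clockwise seen from above), stop at 1.95. Starts shut or up to 0.25 ajar; no latch, light friction keeps it where it is left. The top half is a white panel 165 wide, 94 high, 12 mm thick, z = 0.104 to 0.198 m, above a like bottom half; both hinge at the left as the robot sees it.
- top_pull (a point): grip point on the top half's pull, a vertical round dark steel post of 12 mm diameter: on its axis, 24 mm below its free upper end (z = 0.212 m). The axis is 45 mm in front of the panel, near the free edge; the arm that carries it tops out at z = 0.152 m. Pinched from above at any yaw, it can turn between the fingers. The bottom half's like pull ends at z = 0.096 m: not that one.
- top_hinge (a point): point on the top half's vertical hinge line, level with top_pull. Axes turn with the top half: z up, -x out of its front, -y to the free edge; top_pull lies at (-51, -145, 0) mm in them. The grey locker is 190 wide, 140 deep, 200 mm high, fixed to the bench; its place and yaw vary.
- bolt (a joint): small steel barrel bolt low on the bottom half, at z = 0.036 m near the free edge, in m: 0 shot (as at the start), grows to 0.025 as it is drawn to the left. Stiff (3 N). While it is shot the bottom half cannot open. Leave it alone.

How it is judged (in metres and radians):
At the end, for the whole second after the job is handed in: the top half stands at rest, open by 1.30 to 1.85 rad (about 75 to 106 degrees), and the bottom half's bolt is still shot (drawn by less than 6 mm) (value of joint top_leaf between 1.3 and 1.85 rad and velocity of joint top_leaf between -0.05 and 0.05 rad/s and value of joint bolt below 0.006 m); the robot touches nothing.
It fails at once if the bottom half's bolt is drawn by 6 mm or more (value of joint bolt above 0.006 m).
It also fails if it takes over 29 s, if anything falls off the work surface, if the arm or the gripper's body presses on something with over 40 N, if the wrist force passes 120 N, or if a joint passes its speed limit or range.

ROBOT

A 6-joint arm with a two-finger parallel gripper is mounted at the origin on a cart in front of the work surface, level with it; the furniture and walls round the work are solid. World frame = base frame: x ahead of the robot, y to its left, z up, the work surface at z = 0. Lengths are in mm, angles in rad, forces in N, time in s.
With the tool pointing down it reaches from about 250 to 775 mm from the base axis. Payload 8.9 kg.
Tool frame: the origin (TCP) lies at the very end of the fingers, on their centre line; the grasp point (between the pads) lies 19 mm behind it (env.tcp_to_grasp is the distance from the TCP to the grasp point, in mm); z points along the fingers, y is the line along which they close (so a half turn about z gives the same grasp; the last joint's range is limited). The gripper opens to 85 mm and grips with 20 to 120 N. Pads are 22 mm wide; open, the fingers measure 114 mm over their backs; the gripper's body (76 mm by 85 mm) begins 54 mm behind the grasp point. The pads swing forward as they close: fully open they stand 13 mm farther back than shut.
Start: joints at [1.008, 0.291, -0.153, 1.127, 0, 1.431], TCP at [215.888, 478.556, 231.305] pointing down, gripper open.
Joint ranges: [-2.52, 2.52], [-0.91, 1.74], [-1.3, 1.37], [-1.96, 2.02], [-1.52, 1.47], [-3.14, 3.14]. Speed limits (rad/s): [2.22, 2.22, 2.79, 3.14, 3.14, 3.14].

INTERFACE

Orientations are given as a rotation vector (axis times angle).
In Python, from station import env gives the robot as it stands.
- The arm moves only by the shell command python3 -m pendant 'ROWS' [FORCE]. ROWS is JSON, a list of rows, each an object of numbers: "x", "y", "z": the shift along the tool's x, y, z in cm; "twist": the turn about the tool's z in rad; "jaw": the gripper command: -1 is fully open, 1 is shut, values between are in proportion. A call has 1 to 20 rows; each row is the pose to reach, as a shift and turn from the pose commanded when the call began, along the tool's axes at that moment; what a row does not reach only later rows make up. A row lasts 1/8 s, in which the tool goes at most 62.5 mm and 10.7 degrees, less where a joint would pass 70% of its speed; a pose out of reach is approached as far as the arm can. A call with a gripper value outside its range is refused whole. The fingers move at their own pace and stop on an object; FORCE is the grip in N (left out, the last holds). Time passes only in rows, so rows that repeat a pose let the fingers close. It gives the time, the measured TCP pose, the force, the opening and the grip force at its end, in the units of the state.
- env.get_obs(): the state, without advancing time (a new reading comes with each control period).
- env.get_image(name): name is "scene" or "top" or "wrist"; returns the picture (420x560x3 uint8, red, green, blue); there is no depth.
- env.get_calibration(name): a dict with "mtx" (3x3 intrinsics, pixels), "R" (3x3) and "t" (3): a world point X has camera coordinates R X + t; the wrist camera has in their place "hand_eye" (4x4, takes a point from camera to tool coordinates, whose origin is the TCP and whose axes are the flange's). Camera axes: x right, y down, z forward; pixel columns grow to the right and rows downward; lengths in mm; the calibration is good to about 2 mm. A picture is of the moment at which its call begins: read the wrist's pose just before it. get_calibration takes no time and is no camera call.
- env.hand_in(): hands the job in; it is judged then, once.
The state is a dict: "time": time; "joint_positions": joint angles; "qd": joint speeds; "joint_torque": joint torques, N m; "tcp_pos": TCP position; "tool_rot": TCP orientation; "ft_force": force on the tool from outside, world axes, zero at the start; "torque": the same for the moment, N m; "opening": finger opening in mm; "finger_force": force on a finger pad.
Only numpy, scipy, OpenCV 4.12 (cv2) and the standard library are available. Lean on these libraries where they do the work, as an engineer would, in place of code of your own. Each camera call takes 0.05 s, during which the arm holds its last target. There are 200 camera calls.

## Working session

There is one attempt and no reset: what is moved stays moved. The work goes in short steps, Python scripts to look and compute and a shell command to move; the robot and the scene stay as the last step left them, time stands still between calls to the robot, and variables do not carry over. Pictures are saved under pics/ and viewed, at most 10 in all, crops included, and the job is handed in when it is done.

```bash
mkdir -p pics; python3 - <<'E'
from station import env
import cv2
o=env.get_obs();print(o)
for n in("scene","top"):
    im=env.get_image(n);cv2.imwrite(f"pics/{n}0.png",im[:,:,::-1])
    c=env.get_calibration(n);print(n,c)
print(env.get_calibration("wrist"))
E
```

```text
{'time': 0.0, 'joint_positions': array([ 1.00769018e+00,  2.91305024e-01, -1.54096495e-01,  1.12668072e+00,
        4.41530162e-05,  1.43150599e+00]), 'qd': array([ 0.00046292,  0.0011429 , -0.00013576,  0.00069859,  0.00081088,
       -0.00019638]), 'joint_torque': array([-1.47588202e-03, -5.37145150e+01,  3.31371009e+01,  1.60331471e-02,
       -7.01401450e-05,  6.44934644e-06]), 'tcp_pos': array([215.65751909, 478.20758096, 230.73057137]), 'tool_rot': array([-6.60655233e-01, -3.07084609e+00,  1.87246002e-03]), 'ft_force': array([ 0.54363334, -0.22178772,  0.22762403]), 'torque': array([ 0.0188431 , -0.02425168, -0.03333447]), 'finger_force': 0.0, 'opening': 85.44301728778579}
scene {'mtx': array([[469.73310596,   0.        , 287.15385948],
       [  0.        , 469.73310596, 209.40099381],
       [  0.        ,   0.        ,   1.        ]]), 'R': array([[ 0.66448298, -0.74728805,  0.00478992],
       [-0.51299084, -0.46078979, -0.72423281],
       [ 0.54341767,  0.47878319, -0.6895389 ]]), 't': array([-412.61105187,  387.18561377,  642.94792637])}
top {'mtx': array([[453.49465496,
[... 157 characters left out ...]
2, -0.9992974 , -0.02496397],
       [-0.98945213, -0.02411175, -0.14283941],
       [ 0.14213713,  0.0286938 , -0.989431  ]]), 't': array([-13.53160856, 592.95545368, 884.25913881])}
{'mtx': array([[304.22560332,   0.        , 274.89020268],
       [  0.        , 304.22560332, 213.28887487],
       [  0.        ,   0.        ,   1.        ]]), 'hand_eye': array([[ 2.40098864e-04, -9.51627159e-01, -3.07255094e-01,
         7.80592728e+01],
       [ 9.99999821e-01,  3.97110277e-04, -4.48494122e-04,
         1.28565285e+00],
       [ 5.48813343e-04, -3.07254931e-01,  9.51627084e-01,
        -1.43405816e+02],
       [ 0.00000000e+00,  0.00000000e+00,  0.00000000e+00,
         1.00000000e+00]])}
```

View pics/scene0.png

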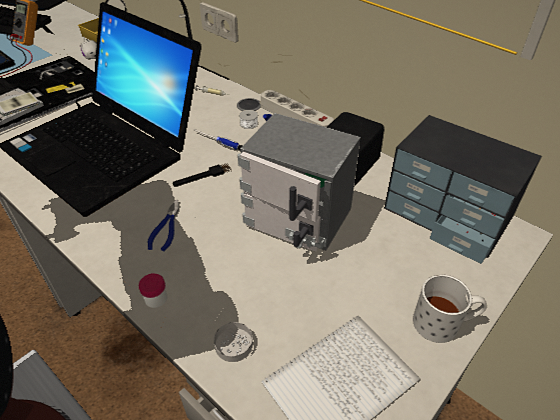

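View pics/top0.png

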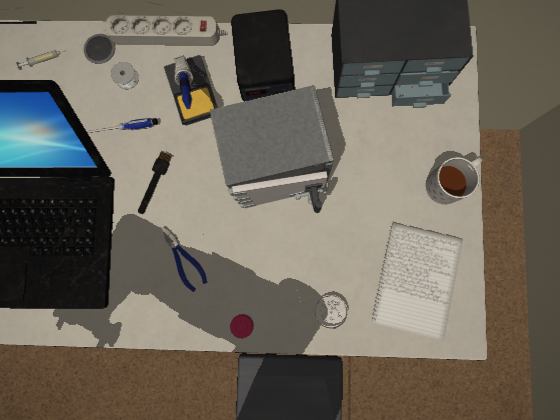

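The scene picture shows the locker at about (300,185), with the upper pull at about (293,200). The top picture shows it at (270,145), with the pulls at about (315,195). I'll enlarge both.

```bash
python3 - <<'E'
import cv2
a=cv2.imread("pics/scene0.png")[140:260,225:375];b=cv2.imread("pics/top0.png")[75:225,195:350]
cv2.imwrite("pics/c_scene.png",cv2.resize(a,None,fx=5,fy=5,interpolation=cv2.INTER_CUBIC))
cv2.imwrite("pics/c_top.png",cv2.resize(b,None,fx=4,fy=4,interpolation=cv2.INTER_CUBIC))
E
```

```text
(no output)
```

View pics/c_scene.png

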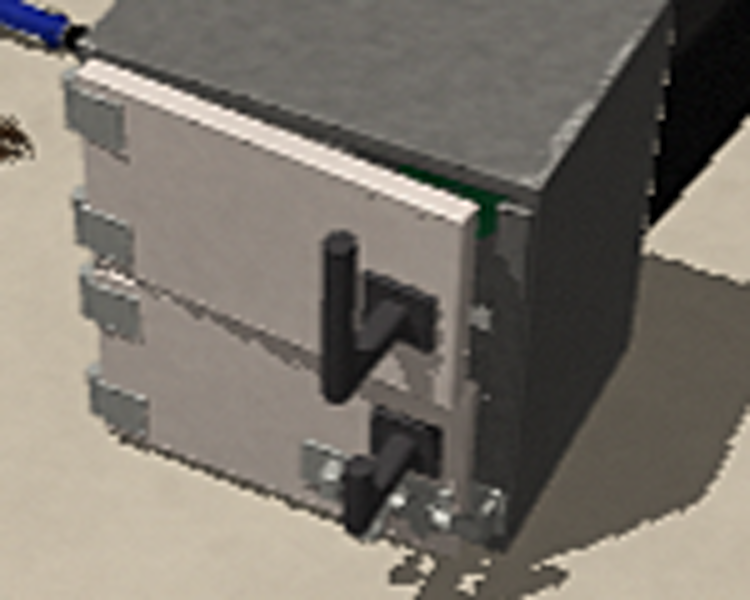

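View pics/c_top.png

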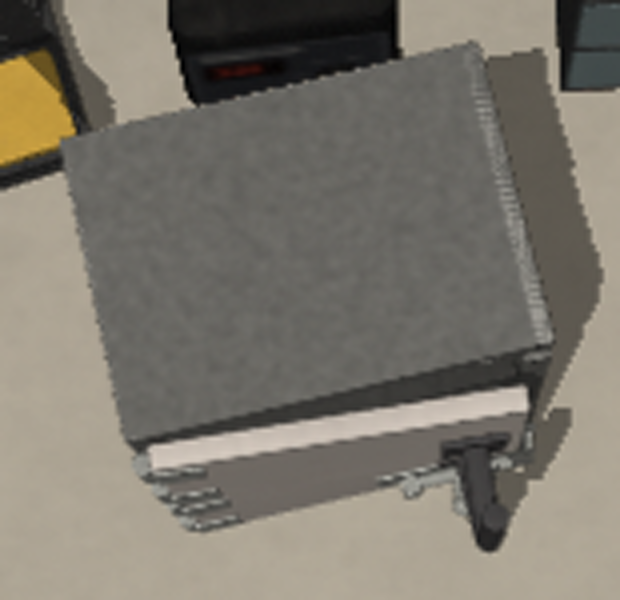

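The scene crop shows the upper post's top end at crop (340,240) and the panel ajar. The top crop shows the post's top end at about (496,514). The locker's top corners are (62,140), (478,43), (550,345) and (130,440), and the panel's front upper edge runs from (152,471) to (527,411).

```bash
cat > h.py <<'E'
from station import env
import numpy as np
def ray(n,px,z):
    c=env.get_calibration(n);R=c["R"];C=-R.T@c["t"]
    d=R.T@np.linalg.inv(c["mtx"])@[*px,1];return C+d*(z-C[2])/d[2]
def proj(n,X):
    c=env.get_calibration(n);p=c["mtx"]@(c["R"]@X+c["t"]);return p[:2]/p[2]
E
python3 - <<'E'
from h import *
np.set_printoptions(precision=1,suppress=True)
T=lambda u,v:(195+(u+.5)/4-.5,75+(v+.5)/4-.5)
S=lambda u,v:(225+(u+.5)/5-.5,140+(v+.5)/5-.5)
for p in[(62,140),(478,43),(550,345),(130,440)]:print("box",ray("top",T(*p),200))
a,b=ray("top",T(152,471),198),ray("top",T(527,411),198)
print("edge",a,b,np.linalg.norm(b-a))
c,d=ray("scene",S(80,68),198),ray("scene",S(468,219),198)
print("edge sc",c,d,np.linalg.norm(d-c))
print("post",ray("top",T(496,514),212),ray("scene",S(340,240),212))
for f in(a,b),(c,d):
    u=(f[1]-f[0]);print("panel yaw",np.arctan2(u[0],-u[1]))
E
```

```text
box [738.7 137.6 200. ]
box [786.5 -43.7 200. ]
box [651.2 -77.1 200. ]
box [605.7 101.4 200. ]
edge [592.8  91.7 198. ] [622.6 -67.9 198. ] 162.2694675875503
edge sc [594.8  94.  198. ] [624.  -67.9 198. ] 164.5520662212956
post [575.6 -54.9 212. ] [573.7 -52.8 212. ]
panel yaw 0.18457019560986604
panel yaw 0.178346636286793
```

```bash
cat >> h.py <<'E'
from scipy.spatial.transform import Rotation as Ro
def delta(W):
    o=env.get_obs();return Ro.from_rotvec(o["tool_rot"]).inv().apply(np.array(W)-o["tcp_pos"])/10
E
python3 -c "
from h import *
print(Ro.from_rotvec(env.get_obs()['tool_rot']).as_matrix().round(3),delta([574.7,-53.9,245]))"
```

```text
[[-0.912  0.411 -0.001]
 [ 0.411  0.912 -0.001]
 [ 0.    -0.001 -1.   ]] [-54.60949266 -33.73784485  -1.3902152 ]
```

```bash
python3 -m pendant '[{"x":-5,"y":-3,"z":-1.4,"twist":-0.1,"jaw":-0.2},{"x":-10,"y":-6.2,"z":-1.4,"twist":-0.2,"jaw":-0.2},{"x":-15,"y":-9.3,"z":-1.4,"twist":-0.2,"jaw":-0.2},{"x":-20,"y":-12.4,"z":-1.4,"twist":-0.2,"jaw":-0.2},{"x":-25,"y":-15.4,"z":-1.4,"twist":-0.2,"jaw":-0.2},{"x":-30,"y":-18.5,"z":-1.4,"twist":-0.2,"jaw":-0.2},{"x":-35,"y":-21.6,"z":-1.4,"twist":-0.2,"jaw":-0.2},{"x":-40,"y":-24.7,"z":-1.4,"twist":-0.2,"jaw":-0.2},{"x":-45,"y":-27.8,"z":-1.4,"twist":-0.2,"jaw":-0.2},{"x":-50,"y":-30.9,"z":-1.4,"twist":-0.2,"jaw":-0.2},{"x":-53,"y":-32.7,"z":-1.4,"twist":-0.2,"jaw":-0.2},{"x":-54.6,"y":-33.7,"z":-1.4,"twist":-0.2,"jaw":-0.2},{"x":-54.6,"y":-33.7,"z":-1.4,"twist":-0.2,"jaw":-0.2},{"x":-54.6,"y":-33.7,"z":-1.4,"twist":-0.2,"jaw":-0.2},{"x":-54.6,"y":-33.7,"z":-1.4,"twist":-0.2,"jaw":-0.2}]' 40
python3 - <<'E'
from h import *
import cv2
o=env.get_obs();im=env.get_image("wrist")
print(o["tcp_pos"],o["opening"],delta([574.7,-53.9,169]))
c=env.get_calibration("wrist");H=np.linalg.inv(c["hand_eye"])
def pw(X):
    t=Ro.from_rotvec(o["tool_rot"]).inv().apply(np.array(X)-o["tcp_pos"]);p=c["mtx"]@(H[:3,:3]@t+H[:3,3]);return p[:2]/p[2]
print("pred post top",pw([574.7,-53.9,212]))
cv2.imwrite("pics/w1.png",im[:,:,::-1])
E
```

```text
time: 1.98
tcp_pos: [574.5, -52.0, 245.6]
tool_rot: [-0.349, -3.122, -0.0]
ft_force: [-0.4, 0.6, 0.1]
opening: 50.9
finger_force: 0.0
[574.50657716 -51.98674454 245.56640512] 50.89021799165328 [-0.0437103  -0.17058259  7.66002619]
pred post top [270.32694494 245.33568904]
```

View pics/w1.png

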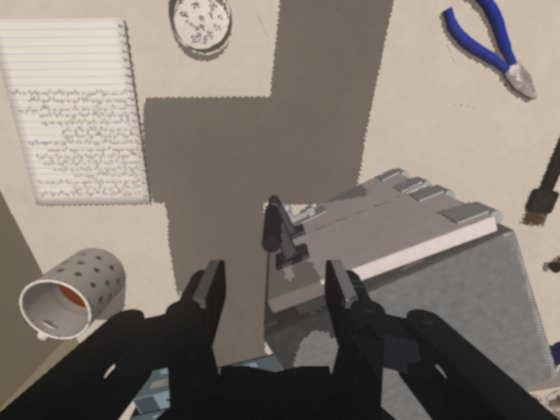

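The wrist picture shows the post's upper end at about (271,243), against a predicted (270,245). It lies midway between the fingertips, so I'll descend and grip.

```bash
python3 -m pendant '[{"x":0,"y":-0.1,"z":3,"jaw":-0.2},{"x":0,"y":-0.1,"z":6,"jaw":-0.2},{"x":0,"y":-0.1,"z":7.6,"jaw":-0.2},{"x":0,"y":-0.1,"z":7.6,"jaw":-0.2},{"x":0,"y":-0.1,"z":7.6,"jaw":1},{"x":0,"y":-0.1,"z":7.6,"jaw":1},{"x":0,"y":-0.1,"z":7.6,"jaw":1},{"x":0,"y":-0.1,"z":7.6,"jaw":1},{"x":0,"y":-0.1,"z":7.6,"jaw":1},{"x":0,"y":-0.1,"z":7.6,"jaw":1}]' 30
python3 - <<'E'
from h import *
o=env.get_obs();P=o["tcp_pos"];R=Ro.from_rotvec(o["tool_rot"]).inv()
p0=.18;f=lambda p:np.array([51*-np.cos(p)+145*np.sin(p),-51*np.sin(p)-145*np.cos(p),0])
for k in np.arange(0.1,1.61,.1):print(k.round(1),(R.apply(f(p0-k)-f(p0))/10).round(2))
E
```

```text
0.1 [ 1.54 -0.02 -0.  ]
0.2 [ 3.07  0.11 -0.  ]
0.3 [ 4.58  0.39 -0.  ]
0.4 [ 6.05  0.83 -0.  ]
0.5 [ 7.47  1.4  -0.  ]
0.6 [ 8.83  2.12 -0.  ]
0.7 [10.11  2.97 -0.  ]
0.8 [11.3   3.94 -0.  ]
0.9 [12.39  5.03 -0.  ]
1.0 [13.36  6.22 -0.  ]
1.1 [14.21  7.5  -0.  ]
1.2 [14.93  8.86 -0.  ]
1.3 [15.5  10.28 -0.  ]
1.4 [15.94 11.76 -0.  ]
1.5 [16.22 13.27 -0.  ]
1.6 [16.35 14.8  -0.  ]$[0]: bad value
```

The call was refused, probably because `twist` was missing from the rows. I'll include it.

```bash
python3 -m pendant '[{"x":0,"y":-0.1,"z":3,"twist":0,"jaw":-0.2},{"x":0,"y":-0.1,"z":6,"twist":0,"jaw":-0.2},{"x":0,"y":-0.1,"z":7.6,"twist":0,"jaw":-0.2},{"x":0,"y":-0.1,"z":7.6,"twist":0,"jaw":-0.2},{"x":0,"y":-0.1,"z":7.6,"twist":0,"jaw":1},{"x":0,"y":-0.1,"z":7.6,"twist":0,"jaw":1},{"x":0,"y":-0.1,"z":7.6,"twist":0,"jaw":1},{"x":0,"y":-0.1,"z":7.6,"twist":0,"jaw":1},{"x":0,"y":-0.1,"z":7.6,"twist":0,"jaw":1},{"x":0,"y":-0.1,"z":7.6,"twist":0,"jaw":1}]' 30
```

```text
time: 3.28
tcp_pos: [575.4, -54.8, 170.4]
tool_rot: [0.351, 3.12, -0.002]
ft_force: [-1.8, -3.5, 7.3]
opening: 11.2
finger_force: 29.7
```

The post is held, with the opening at 11.2 mm. I'll pull along the arc in stages.

```bash
python3 -m pendant '[{"x":0.8,"y":0,"z":0,"twist":0,"jaw":1},{"x":1.5,"y":0,"z":0,"twist":0,"jaw":1},{"x":2.3,"y":0,"z":0,"twist":0,"jaw":1},{"x":3.1,"y":0.1,"z":0,"twist":0,"jaw":1},{"x":3.8,"y":0.25,"z":0,"twist":0,"jaw":1},{"x":4.6,"y":0.4,"z":0,"twist":0,"jaw":1},{"x":5.3,"y":0.6,"z":0,"twist":0,"jaw":1},{"x":6.05,"y":0.8,"z":0,"twist":0,"jaw":1},{"x":6.8,"y":1.1,"z":0,"twist":0,"jaw":1},{"x":7.5,"y":1.4,"z":0,"twist":0,"jaw":1},{"x":7.5,"y":1.4,"z":0,"twist":0,"jaw":1}]'
python3 - <<'E'
from h import *
o=env.get_obs();P=o["tcp_pos"];R=Ro.from_rotvec(o["tool_rot"]).inv()
H=np.array([598.9,97.9]);d=P[:2]-H
p=np.arctan2(d[0],-d[1])+np.arctan2(51,145)
print("psi",p,"r",np.hypot(*d),o["ft_force"],o["opening"])
f=lambda p:np.array([51*-np.cos(p)+145*np.sin(p),-51*np.sin(p)-145*np.cos(p),0])
for k in np.arange(0.1,1.11,.1):print(k.round(1),(p-k).round(2),(R.apply(f(p-k)-f(p))/10).round(2))
E
```

```text
time: 4.65
tcp_pos: [503.8, -25.2, 170.3]
tool_rot: [-0.352, -3.122, 0.005]
ft_force: [-6.3, -9.5, 9.9]
opening: 11.2
finger_force: 30.5
psi -0.31934128955136426 r 155.53070852130372 [-6.25687884 -9.45429695  9.93131804] 11.211965940846497
0.1 -0.42 [ 1.36  0.71 -0.  ]
0.2 -0.52 [ 2.64  1.56 -0.01]
0.3 -0.62 [ 3.84  2.53 -0.01]
0.4 -0.72 [ 4.93  3.61 -0.01]
0.5 -0.82 [ 5.9   4.8  -0.02]
0.6 -0.92 [ 6.75  6.08 -0.02]
0.7 -1.02 [ 7.47  7.43 -0.03]
0.8 -1.12 [ 8.06  8.86 -0.03]
0.9 -1.22 [ 8.49 10.33 -0.04]
1.0 -1.32 [ 8.78 11.84 -0.04]
1.1 -1.42 [ 8.91 13.37 -0.05]
```

```bash
python3 -m pendant '[{"x":0.7,"y":0.35,"z":0,"twist":0,"jaw":1},{"x":1.4,"y":0.7,"z":0,"twist":0,"jaw":1},{"x":2.0,"y":1.1,"z":0,"twist":0,"jaw":1},{"x":2.6,"y":1.55,"z":0,"twist":0,"jaw":1},{"x":3.25,"y":2.05,"z":0,"twist":0,"jaw":1},{"x":3.8,"y":2.5,"z":0,"twist":0,"jaw":1},{"x":4.4,"y":3.05,"z":0,"twist":0,"jaw":1},{"x":4.9,"y":3.6,"z":0,"twist":0,"jaw":1},{"x":5.4,"y":4.2,"z":0,"twist":0,"jaw":1},{"x":5.9,"y":4.8,"z":0,"twist":0,"jaw":1},{"x":6.35,"y":5.4,"z":0,"twist":0,"jaw":1},{"x":6.75,"y":6.1,"z":0,"twist":0,"jaw":1},{"x":7.1,"y":6.75,"z":0,"twist":0,"jaw":1},{"x":7.45,"y":7.45,"z":0,"twist":0,"jaw":1},{"x":7.8,"y":8.15,"z":0,"twist":0,"jaw":1},{"x":8.05,"y":8.85,"z":0,"twist":0,"jaw":1},{"x":8.3,"y":9.6,"z":0,"twist":0,"jaw":1},{"x":8.5,"y":10.3,"z":0,"twist":0,"jaw":1},{"x":8.65,"y":11.1,"z":0,"twist":0,"jaw":1},{"x":8.8,"y":11.8,"z":0,"twist":0,"jaw":1}]'
```

```text
time: 7.15
tcp_pos: [444.1, 111.1, 169.5]
tool_rot: [-0.351, -3.12, -0.0]
ft_force: [-3.9, -1.0, 5.3]
opening: 10.8
finger_force: 29.9
```

The pull has reached its target. I'll let it settle, open partway, lift and check.

```bash
python3 -m pendant '[{"x":0,"y":0,"z":0,"twist":0,"jaw":1},{"x":0,"y":0,"z":0,"twist":0,"jaw":0.6},{"x":0,"y":0,"z":0,"twist":0,"jaw":0.3},{"x":0,"y":0,"z":0,"twist":0,"jaw":0.3},{"x":0,"y":0,"z":0,"twist":0,"jaw":0.3},{"x":0,"y":0,"z":-2,"twist":0,"jaw":0.3},{"x":0,"y":0,"z":-5,"twist":0,"jaw":0.3},{"x":0,"y":0,"z":-9,"twist":0,"jaw":0.3},{"x":0,"y":0,"z":-12,"twist":0,"jaw":0.3},{"x":4,"y":0,"z":-13,"twist":0,"jaw":0.3},{"x":8,"y":0,"z":-13,"twist":0,"jaw":0.3},{"x":12,"y":0,"z":-13,"twist":0,"jaw":0.3},{"x":12,"y":0,"z":-13,"twist":0,"jaw":0.3},{"x":12,"y":0,"z":-13,"twist":0,"jaw":0.3}]'
python3 - <<'E'
from h import *
import cv2
print(proj("top",np.array([445,111,212])),proj("scene",np.array([445,111,212])))
a=env.get_image("top")[75:285,150:360,::-1];b=env.get_image("scene")[100:310,175:385,::-1]
cv2.imwrite("pics/end.png",cv2.resize(np.hstack([a,b]),(780,390)))
E
```

```text
time: 8.9
tcp_pos: [328.8, 137.4, 299.5]
tool_rot: [0.35, 3.121, 0.0]
ft_force: [-0.5, -0.5, -0.0]
opening: 30.2
finger_force: 0.0
[215.5217996  279.71216053] [169.17666767 182.23959051]
```

View pics/end.png

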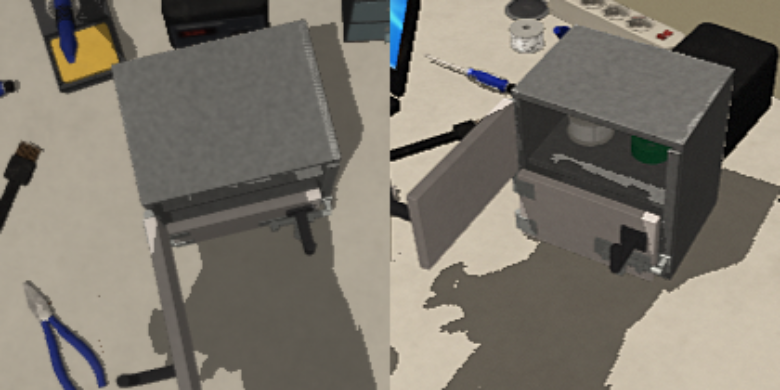

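The picture shows the top half open and square to the front, with its post at about (217,280) in the top view against a predicted (215.5,279.7). The bottom half is shut and the arm is clear.

```bash
python3 -c "
from station import env
print(env.hand_in())"
```

```text
the job is handed in; nothing more can be done
None
```

The top half of the locker door stands open at about 90° to the front, the bottom half is still shut with its bolt not touched, and the arm is clear; I handed the job in at about 9 s, but the hand-in returned no verdict.

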